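# Release the temperature logger from its eject dock and trap it

## Robot

A 6-joint arm with a two-finger parallel gripper is mounted at the origin on the work surface. World frame = base frame: x ahead of the robot, y to its left, z up, the work surface at z = 0. Lengths are in m, angles in rad, forces in N, time in s.
With the tool pointing down it reaches from about 0.4 to 0.825 m from the base axis. Payload 7 kg.
Tool frame: the origin (TCP) lies at the very end of the fingers, on their centre line; the grasp point (between the pads) lies 19 mm behind it; x points along the fingers, y is the direction in which the jaws open and shut, and the axes are right-handed (so a half turn about x gives the same grasp; the last joint's range is limited). The gripper opens to 85 mm and grips with 20 to 120 N. Pads are 22 mm wide; open, the fingers measure 114 mm over their backs; the gripper's body (76 mm by 85 mm) begins 54 mm behind the grasp point. The pads swing forward as they close: fully open they stand 13 mm farther back than shut.
Start: joints at [1.59, 0.359, 0.012, 0, -1.224, -0.288], TCP at [0.179, 0.651, 0.231] pointing down, gripper open.
Joint ranges: [-3.07, 3.07], [-1.43, 2.12], [-1.02, 1.25], [-3.03, 1.67], [-3.05, -0], [-3.03, 3.03]. Speed limits (rad/s): [2.39, 2.39, 3.01, 3.14, 3.14, 3.14].

## Interface

Orientations are given as [roll, pitch, yaw] about the fixed x, y, z axes, in that order (R = Rz(yaw) Ry(pitch) Rx(roll)).
In Python, from plant import robot gives the robot as it stands. The module is installed in compiled form; this text tells all that it offers.
- The arm moves only by the shell command python3 -m pendant 'ROWS' [FORCE]. ROWS is JSON, a list of rows, each an object with "hand": the opening, from 0 (shut) to 1 (fully open); "dp": the shift along the tool's x, y, z in mm, a list of three; "dr": the turn, a rotation vector about the tool's x, y, z in degrees, a list of three. A call has 1 to 5 rows; each row is the pose to reach, as a shift and turn from the pose commanded when the call began, along the tool's axes at that moment; what a row does not reach only later rows make up. A row lasts 1/8 s, in which the tool goes at most 62.5 mm and 10.7 degrees, less where a joint would pass 70% of its speed; a pose out of reach is approached as far as the arm can. A call with a gripper value outside its range is refused whole. The fingers move at their own pace and stop on an object; FORCE is the grip in N (left out, the last holds). Time passes only in rows, so rows that repeat a pose let the fingers close. It gives the time, the measured TCP pose, the force and the opening at its end, in the units of the state.
- robot.read_state(): the state, without advancing time (a new reading comes with each control period).
- robot.camera(name): name is "side" or "top"; returns the picture (384x512x3 uint8, blue, green, red); there is no depth.
- robot.get_calibration(name): a dict with "fx", "fy", "cx", "cy" (pixels), "R" (3x3) and "t" (3): a world point X has camera coordinates R X + t. Camera axes: x right, y down, z forward; pixel columns grow to the right and rows downward; lengths in m; the calibration is good to about 2 mm. A picture is of the moment at which its call begins. get_calibration takes no time and is no camera call.
- robot.job_done(): hands the job in, once; it reports no verdict.
Trained networks look in the newest picture that a camera, given by its name, has taken for a name from the list of things; names that differ only in an ending like _2 or _b are one class to them, and where a whole thing is asked for, a point or a joint stands for the part that bears it (a point fixed in the world has none). Each returns a list of dicts, best first, with "p" (0 to 1); they miss things now and then, are a little off and sometimes report something else, mostly with a low value. They report only what shows in the picture. A call takes as long as a camera call.
- robot.recognise(thing, camera): "bbox" ([left, top, width, height] in pixels, round what is visible of it).
- robot.mark_of(thing, camera): "uv" ([column, row] in pixels: a listed point, or the origin of a listed thing).
The state is a dict: "time_s": time; "joint_positions": joint angles; "joint_vel": joint speeds; "effort": joint torques, N m; "position": TCP position; "tcp_rot": TCP orientation; "contact_force": force on the tool from outside, world axes, zero at the start; "ft_torque": the same for the moment, N m; "width": opening from 0.0 (shut) to 1.0 (fully open).
Only numpy, scipy, OpenCV 4.12 (cv2) and the standard library are available. Lean on these libraries where they do the work, as an engineer would, in place of code of your own. Each camera call takes 0.05 s, during which the arm holds its last target.

## Task

Press the dock's release bar down with one fingertip so that the spring kicks the fridge temperature logger out along the runway, and trap the logger against the other finger before it slides off the runway's open end. Finish while still holding: one finger keeping the bar down, the other stopping the logger, which stands at rest on the runway with the spring plate pushing it against that finger. Do not lift the logger, and leave everything else on the counter where it is.

Things in the scene. Friction and masses are not known exactly. Their poses are not given: they have to be found in the camera images.
- dock: Grey plastic dock fixed to the counter, 116 mm (its x, -75 to +41) by 253 mm (its y, -85 to +168), base 26 mm high. Origin at counter level under the runway's centre line, z up. The runway is the base's flat top, along y at x = 0; the logger is kicked towards -y. A spring housing 30 mm high stands on the base at y = +80 to +168. Nothing but two low rails stands on the runway past the gate.
- runway_end (a point): Middle of the runway's open end, at dock (0, -85, 26) mm. Rails 5 mm high, 4 mm thick, at x = +-21.5 mm (39 mm clear between) guide the logger from the gate to this end; beside the docked logger they are 16 mm high. Unstopped, the logger shoots off this end in under half a second, so the stopping finger must be in the runway before the bar is down.
- gate_top (a point): Middle of the top of the steel gate across the runway, at dock y = +20.5 to +24.5 mm, 10 mm proud of the runway when up. It holds the docked logger back; it is one piece with the release bar, sinks with it, and springs up again when the bar is let go.
- push_plate (a joint): Stroke of the steel spring plate that pushes the logger's +y face towards -y: 0 docked, 0.088 m fully out. About 3 N when docked, about 2 N at full stroke. It pushes until the logger's leading (-y) face is at dock y = -63 mm, so a finger must stop the logger before that.
- bar_top (a point): Centre of the top of the release bar, a black plate 32 mm wide (dock x, -72 to -40) and 70 mm long (dock y, -45 to +25), 8 mm thick, on two pins beside the runway. Its top is 48 mm above the counter when up, 34 mm when fully pressed (still 8 mm above the runway and 3 mm above the rails, so the other finger stays clear of them). It may be pressed anywhere.
- release_bar (a joint): How far the release bar is pressed down: 0 up, 0.014 m fully down. The logger is let go when it is about 0.010 down. Pressing takes about 2 to 5 N.
- logger_center (a point): Centre of the temperature logger, a loose white plastic block 36 mm (x) by 40 mm (y) by 26 mm high with rounded edges and a small glass window on top, about 60 g. Docked, it stands on the runway with its centre at dock y = +45 mm and its -y face against the gate; its top is 52 mm above the counter.
- ramekin: Bystander: white ceramic ramekin, 72 mm wide, 42 mm high, standing on the +x side of the dock. Origin under its centre.
- cutter_ring: Bystander: steel pastry ring, 60 mm wide, 35 mm high, standing on the -x side of the dock. Origin under its centre.
- spice_jar: Bystander: small jar, 44 mm wide, 75 mm high, near the dock. Origin under its centre.
- rinse_bottle: Bystander: white bottle, 70 mm wide, 200 mm high, on the right side of the counter. Origin under its centre.
- cleaner_bottle: Bystander: yellow bottle, 66 mm wide, 170 mm high, on the right side of the counter. Origin under its centre.
- mug: Bystander: white mug, 80 mm wide, 95 mm high, on the left side of the counter. Origin under its centre.
- spatula: Bystander: spatula lying on the left side of the counter.

How it is judged:
On the way, in this order (a step that is already met when the one before it is completed fails the run):
1. a finger presses the release bar while the logger is still docked (value of joint release_bar above 0.004 m and contact force between the fingers and release_bar above 0.5 N and y of logger_center in the frame of dock above 0.04 m).
2. the logger has popped out and is stopped on the runway by a finger, the bar still pressed by the other (y of logger_center in the frame of dock between -0.05 and 0.033 m and contact force between the fingers and logger above 0.3 N and value of joint release_bar above 0.009 m and contact force between the fingers and release_bar above 0.5 N), for 0.2 s.
At the end, for the whole second after the job is handed in: A finger holds the bar down (at least 9 of 14 mm, over 0.5 N); the logger stands upright (within 0.2 rad), still (under 10 mm/s) on the runway, 12 to 95 mm out from its docked place, pressing on a finger with over 0.3 N; never lifted, bystanders moved under 20 mm (all of step 2 and linear speed of logger below 0.01 m/s and angle between logger_center's own z axis and vertical below 0.2 rad); the arm keeps its last pose, push and grip.
It fails at once if the logger slides off the runway's open end (y of logger_center in the frame of dock below -0.075 m).
It fails at once if the logger is lifted off the runway or carried over its side (z of logger_center in the frame of dock above 0.054 m or x of logger_center in the frame of dock above 0.025 m or x of logger_center in the frame of dock below -0.025 m).
It fails at once if a bystander is moved by more than 20 mm (distance of any of ramekin, cutter_ring, spice_jar, rinse_bottle, cleaner_bottle, mug, spatula from where it was at the start of the episode above 0.02 m).
It also fails if it takes over 32 s, if anything falls off the work surface, if the arm or the gripper's body presses on something with over 40 N, if the wrist force passes 120 N, or if a joint passes its speed limit or range.

## Working session

There is one attempt and no reset: what is moved stays moved. The work goes in short steps, Python scripts to look and compute and a shell command to move; the robot and the scene stay as the last step left them, time stands still between calls to the robot, and variables do not carry over. Pictures are saved under pics/ and viewed, and the job is handed in when it is done.

```bash
mkdir -p pics; python3 - <<'E'
from plant import robot
import cv2, json
s=robot.read_state(); print(s['time_s'],s['position'],s['tcp_rot'],s['width'])
for c in('side','top'):
    im=robot.camera(c); cv2.imwrite(f'pics/{c}0.png',im)
    k=robot.get_calibration(c); print(c,k)
for th in('bar_top','gate_top','runway_end','logger_center','dock'):
    for c in('side','top'):
        print(th,c,[(round(d['p'],2),[round(float(v)) for v in d['uv']]) for d in robot.mark_of(th,c)][:2])
print(robot.read_state()['time_s'])
E
```

```text
0.0 [0.17913138 0.650291   0.23036129] [ 1.63561756  1.56914995 -1.7749016 ] 1.0028331864872917
side {'fx': 405.5787229011405, 'fy': 405.5787229011405, 'cx': 247.46229104576503, 'cy': 188.58250534707898, 'R': array([[ 0.9937398 , -0.11150376,  0.00693716],
       [-0.05769763, -0.56540065, -0.82279589],
       [ 0.09566711,  0.81724477, -0.56829463]]), 't': array([-0.54333342,  0.07071152,  1.14545738])}
top {'fx': 388.45643421307534, 'fy': 388.45643421307534, 'cx': 258.59544885174716, 'cy': 193.40747561913517, 'R': array([[ 1.68024407e-02, -9.99858827e-01,  6.15872292e-05],
       [-9.92042945e-01, -1.66787828e-02, -1.24790278e-01],
       [ 1.24773688e-01,  2.03568408e-03, -9.92183140e-01]]), 't': array([-0.03216009,  0.54698952,  1.11761078])}
bar_top side [(0.58, [220, 200])]
bar_top top [(0.76, [266, 215]), (0.25, [403, 208])]
gate_top side [(0.71, [237, 193])]
gate_top top [(0.83, [251, 200])]
runway_end side [(0.73, [242, 223])]
runway_end top [(0.94, [291, 202])]
logger_center side [(0.57, [236, 187])]
logger_center top [(0.75, [251, 204]), (0.74, [400, 208])]
dock side [(0.95, [239, 211])]
dock top [(0.89, [261, 204])]
0.6
```

View pics/side0.png

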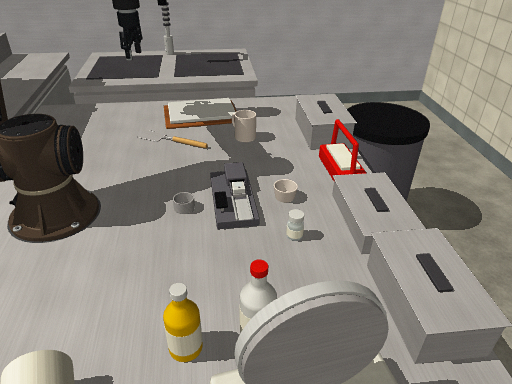

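View pics/top0.png

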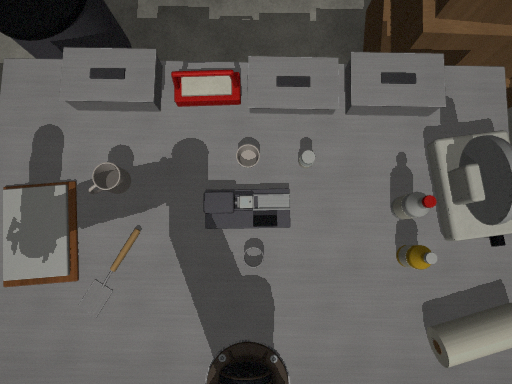

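```bash
cat > h.py <<'E'
from plant import robot
import cv2, numpy as np
from scipy.optimize import least_squares
from scipy.spatial.transform import Rotation as R
K={c:robot.get_calibration(c) for c in('side','top')}
def proj(X,c):
    k=K[c]; p=np.asarray(X)@k['R'].T+k['t']; return np.stack([k['fx']*p[...,0]/p[...,2]+k['cx'],k['fy']*p[...,1]/p[...,2]+k['cy']],-1)
def dock(P,q):
    P=np.atleast_2d(np.array(P,float))/1000; c,s=np.cos(q[2]),np.sin(q[2])
    return np.stack([q[0]+c*P[:,0]-s*P[:,1],q[1]+s*P[:,0]+c*P[:,1],P[:,2]],-1)
def draw(c,q,fn,box,sc=5,extra=()):
    im=robot.camera(c); x0,y0,w,h=box
    z=cv2.resize(im[y0:y0+h,x0:x0+w],None,fx=sc,fy=sc,interpolation=cv2.INTER_CUBIC)
    def pl(P,col):
        u=((proj(dock(P,q),c)-[x0,y0]+.5)*sc).astype(int); cv2.polylines(z,[u],True,col,1)
    if q is not None:
        r=lambda a,b,d,e,zz:[(a,d,zz),(b,d,zz),(b,e,zz),(a,e,zz)]
        pl(r(-75,41,-85,168,26),(0,255,0)); pl(r(-75,41,-85,168,0),(0,128,0)); pl(r(-72,-40,-45,25,48),(0,0,255)); pl(r(-18,18,25,65,52),(255,0,0)); pl(r(-19.5,19.5,-85,20,26),(0,255,255))
    cv2.imwrite(fn,z)
E
python3 - <<'E'
from h import *
obs=[('bar_top',(-56,-10,48),[220,200],[266,215]),('gate_top',(0,22.5,36),[237,193],[251,200]),('runway_end',(0,-85,26),[242,223],[291,202]),('logger',(0,45,39),[236,187],[251,204]),('dock',(0,0,0),[239,211],[261,204])]
def f(q):
    r=[]
    for n,p,s,t in obs:
        X=dock(p,q)[0]; r+=[*(proj(X,'side')-s),*(proj(X,'top')-t)]
    return np.array(r)
S=[least_squares(f,[.55,0,a],loss='soft_l1') for a in(0,1.57,-1.57,3.1)]
b=min(S,key=lambda s:s.cost); print(b.x,b.cost,f(b.x).reshape(-1,4).round(1))
draw('top',b.x,'pics/topa.png',(190,140,140,120)); draw('side',b.x,'pics/sidea.png',(150,140,170,110),4)
for n in('ramekin','cutter_ring','spice_jar'): print(n,[[d['p'],d['uv']] for c in('top','side') for d in robot.mark_of(n,c)[:1]])
E
```

```text
[ 0.51881712 -0.03316835  0.05282876] 21.45911878912822 [[-0.4 -0.4  0.1  6.7]
 [ 0.9  1.6  3.3  3.3]
 [ 1.7 -2.3 -0.6  0.3]
 [ 0.8  2.3 -4.4 -0.5]
 [ 0.1 -1.7  0.8  0.2]]
ramekin [[0.89, [248.6, 160.1]], [0.83, [285.4, 198.2]]]
cutter_ring [[0.6, [250.1, 259.8]], [0.75, [183.4, 206.8]]]
spice_jar [[0.52, [117.6, 181.2]], [0.63, [290.8, 238.4]]]
```

View pics/topa.png

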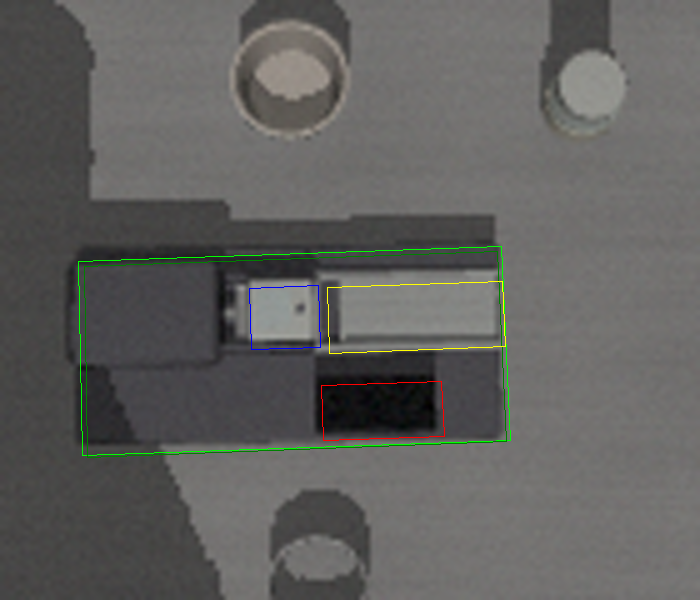

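View pics/sidea.png

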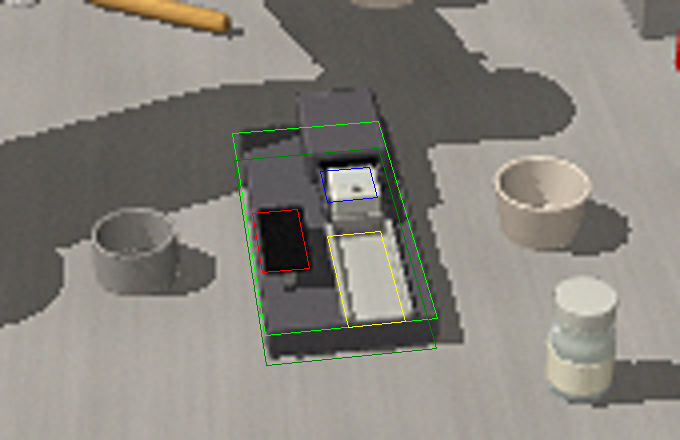

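```bash
python3 - <<'E'
from h import *
T=[((-72,25,48),(318,434)),((-72,-45,48),(434,431)),((-40,-45,48),(435,376)),((-40,25,48),(317,378)),((-18,25,52),(317,342)),((18,25,52),(316,281)),((-18,65,52),(250,343)),((18,65,52),(250,282)),((-75,-85,26),(499,439)),((-75,168,26),(81,443)),((-19.5,-85,26),(498,337)),((19.5,-85,26),(497,276))]
S=[((-72,25,48),(254,213)),((-72,-45,48),(266,272)),((-40,-45,48),(309,267)),((-40,25,48),(298,208)),((-18,25,52),(330,203)),((18,25,52),(380,197)),((18,65,52),(375,167)),((-18,65,52),(322,173)),((-75,-85,26),(265,335)),((41,-85,26),(437,320))]
# include per-camera small pixel offset fitted? compare
def f(q):
    r=[proj(dock(p,q)[0],'top')-(np.array(u)/5-.5*0.8-.1+[190,140]) for p,u in T]
    r+=[proj(dock(p,q)[0],'side')-(np.array(u)/4-.5+[150,140]) for p,u in S]
    return np.array(r).ravel()
b=least_squares(f,[.52,-.03,0],loss='soft_l1'); print(b.x,f(b.x).reshape(-1,2).round(1).tolist())
for sl in(slice(0,24),slice(24,None)): print(least_squares(lambda q:f(q)[sl],b.x,loss='soft_l1').x)
draw('top',b.x,'pics/topb.png',(190,140,140,120)); draw('side',b.x,'pics/sideb.png',(150,140,170,110),4)
np.save('q.npy',b.x)
s=robot.read_state();M=R.from_euler('xyz',s['tcp_rot']).as_matrix();print(M.round(3),s['time_s'])
E
```

```text
[ 0.52130613 -0.03143214  0.03551605] [[0.1, 0.3], [1.1, 0.5], [0.6, 0.4], [0.1, 0.5], [-0.0, 0.0], [-0.0, -0.1], [-0.4, 0.1], [-0.5, -0.0], [1.3, -0.1], [-0.8, 0.7], [0.9, 1.6], [0.7, 0.8], [0.6, -0.5], [-0.4, -0.5], [0.7, -0.2], [0.8, -0.1], [0.4, -0.6], [0.4, -0.1], [-0.3, -0.3], [0.9, -0.8], [0.3, -0.5], [0.4, -0.5]]
[ 0.52238415 -0.0306707   0.03708057]
[ 0.51999614 -0.03320135  0.03927729]
[[-0.    -0.266 -0.964]
 [-0.    -0.964  0.266]
 [-1.     0.     0.   ]] 1.1
```

View pics/topb.png

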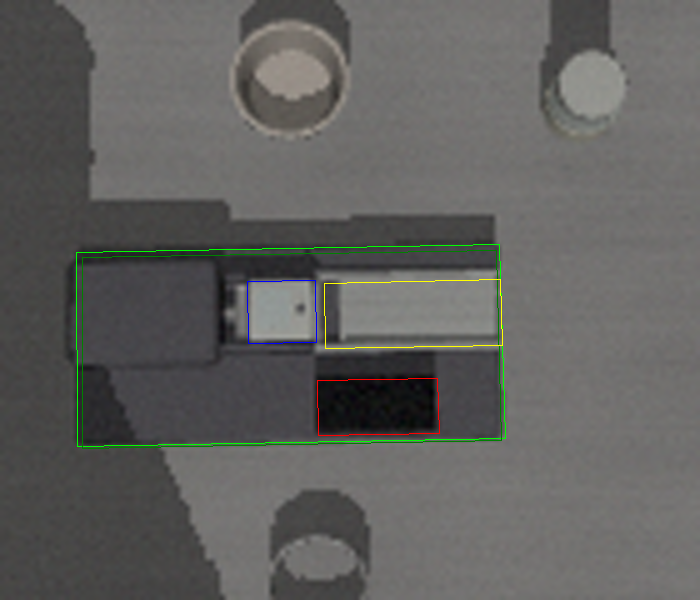

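View pics/sideb.png

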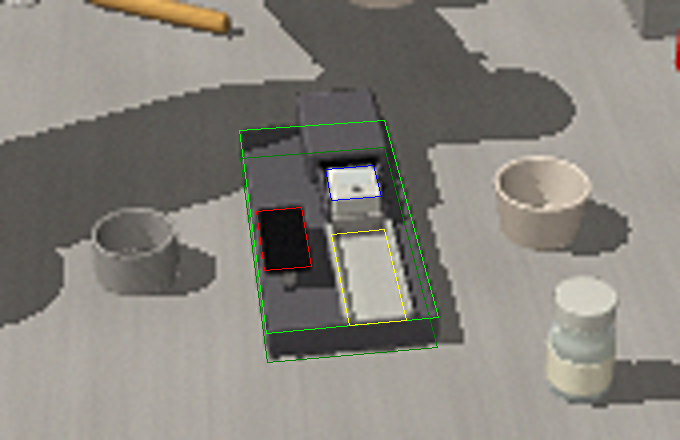

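```bash
cat > go.py <<'E'
import sys
from h import *
q=np.load('q.npy'); s=robot.read_state(); M=R.from_euler('xyz',s['tcp_rot']).as_matrix()
tx,ty,z=map(float,sys.argv[1:4]); g=dock((tx,ty,0),q)[0]; g[2]=z
Y=np.array([-np.cos(q[2]),-np.sin(q[2]),0]); X=np.array([0,0,-1.]); G=np.stack([X,Y,np.cross(X,Y)],1)
p=s['position']; c,n=np.cos(q[2]),np.sin(q[2]); d=p-[q[0],q[1],0]
print('t',round(s['time_s'],2),'dock xy z mm',((np.array([c*d[0]+n*d[1],-n*d[0]+c*d[1],d[2]]))*1000).round(1),'F',np.round(s['contact_force'],2),'w',round(s['width'],3))
print('dp',(M.T@(g-p)*1000).round(1),'dr',np.degrees(R.from_matrix(M.T@G).as_rotvec()).round(2),'j',np.round(s['joint_positions'],2))
E
python3 -m pendant '[{"hand":0.5,"dp":[0,39.3,-32.6],"dr":[4.8,0,0]},{"hand":0.5,"dp":[0,78.6,-65.2],"dr":[9.6,0,0]},{"hand":0.5,"dp":[0,117.9,-97.8],"dr":[14.4,0,0]},{"hand":0.5,"dp":[0,157.2,-130.4],"dr":[19.2,0,0]},{"hand":0.5,"dp":[0,196.4,-163.1],"dr":[24.2,0,0]}]'
python3 go.py -28 -15 0.12
```

```text
time_s: 1.72
position: [0.2849, 0.4166, 0.2315]
tcp_rot: [-1.29, 1.57, 1.158]
contact_force: [0.7, 0.7, -1.1]
width: 0.498
t 1.73 dock xy z mm [-220.4  456.1  231.5] F [ 0.75  0.69 -1.15] w 0.498
dp [ 111.3  223.2 -457.4] dr [4.822e+01 2.000e-02 3.000e-02] j [ 1.36  0.08 -0.36  0.   -1.14 -0.48]
```

```bash
python3 -m pendant '[{"hand":0.5,"dp":[0,22.5,-46],"dr":[4.8,0,0]},{"hand":0.5,"dp":[0,45,-92],"dr":[9.6,0,0]},{"hand":0.5,"dp":[0,67.5,-138],"dr":[14.4,0,0]},{"hand":0.5,"dp":[0,90,-184],"dr":[19.2,0,0]},{"hand":0.5,"dp":[0,112,-229],"dr":[24,0,0]}]'
python3 go.py -28 -15 0.12
```

```text
time_s: 2.35
position: [0.3898, 0.1843, 0.2318]
tcp_rot: [-1.196, 1.57, 0.833]
contact_force: [1.7, 0.6, -0.1]
width: 0.497
t 2.35 dock xy z mm [-123.7  220.3  231.8] F [ 1.67  0.64 -0.13] w 0.497
dp [ 111.6    9.4 -253.9] dr [24.23  0.04  0.06] j [ 0.9  -0.06 -0.49  0.   -1.14 -0.44]
```

```bash
python3 -m pendant '[{"hand":0.5,"dp":[0,2,-50],"dr":[4.8,0,0]},{"hand":0.5,"dp":[10,4,-100],"dr":[9.6,0,0]},{"hand":0.5,"dp":[40,6,-155],"dr":[14.4,0,0]},{"hand":0.5,"dp":[75,8,-205],"dr":[19.2,0,0]},{"hand":0.5,"dp":[111,9.4,-254],"dr":[24.2,0,0]}]'
python3 go.py -28 -15 0.075
python3 - <<'E'
from h import *
draw('top',None,'pics/topc.png',(190,140,140,120)); draw('side',None,'pics/sidec.png',(150,100,170,150),4)
E
```

```text
time_s: 2.98
position: [0.4949, -0.0475, 0.1199]
tcp_rot: [-1.392, 1.569, 0.215]
contact_force: [1.4, 1.9, 0.4]
width: 0.498
t 2.98 dock xy z mm [-27.  -15.1 119.9] F [1.44 1.86 0.43] w 0.498
dp [44.9  1.1  0.1] dr [0.   0.02 0.11] j [ 0.3   0.17 -0.53  0.   -0.87 -0.27]
```

View pics/topc.png

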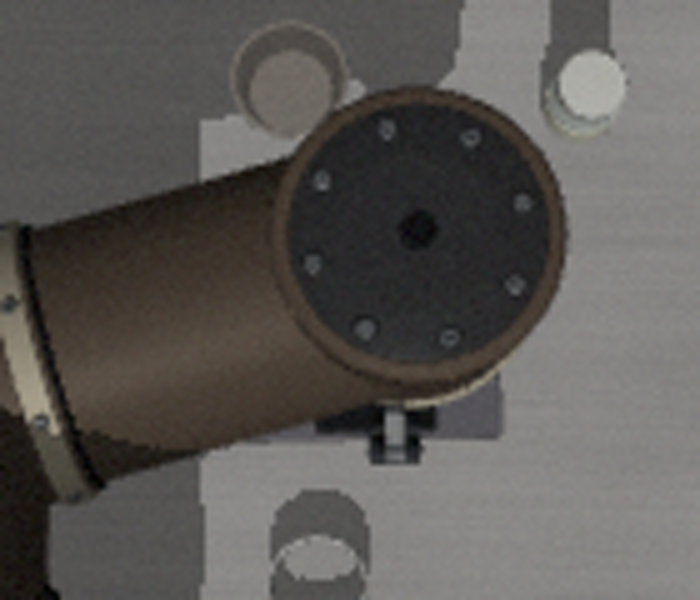

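View pics/sidec.png

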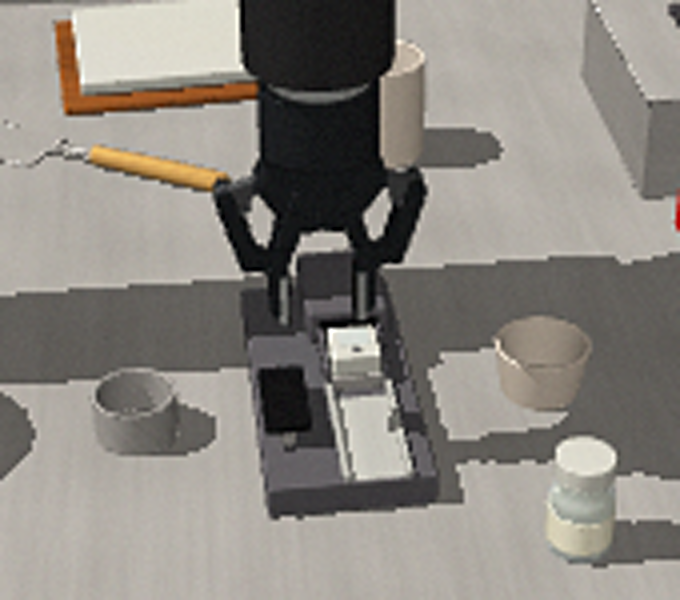

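```bash
python3 -m pendant '[{"hand":0.5,"dp":[20,1,0],"dr":[0,0,0]},{"hand":0.5,"dp":[45,1,0],"dr":[0,0,0]},{"hand":0.5,"dp":[60,1,0],"dr":[0,0,0]},{"hand":0.5,"dp":[60,1,0],"dr":[0,0,0]}]'
python3 go.py -28 -15 0.036
python3 - <<'E'
from h import *
draw('side',np.load('q.npy'),'pics/sided.png',(180,150,100,80),7)
q=np.load('q.npy')
s=robot.read_state()
for P in((-56,-15),(0,-15)):
  for z in(60,65): print(P,z,(proj(dock((*P,z),q),'side')-[180,150]+.5)*7)
E
```

```text
time_s: 3.58
position: [0.4924, -0.0457, 0.0599]
tcp_rot: [1.844, 1.569, -2.829]
contact_force: [-1.1, 0.4, -0.1]
width: 0.501
t 3.58 dock xy z mm [-29.4 -13.3  59.9] F [-1.09  0.4  -0.07] w 0.501
dp [23.9 -1.4 -1.7] dr [ 0.2  -0.02 -0.09] j [ 0.31  0.25 -0.6   0.   -0.72 -0.27]
(-56, -15) 60 [[286.11694623 329.10822482]]
(-56, -15) 65 [[285.72151416 318.76088056]]
(0, -15) 60 [[427.28994419 317.76099199]]
(0, -15) 65 [[427.25497457 307.44932087]]
```

View pics/sided.png

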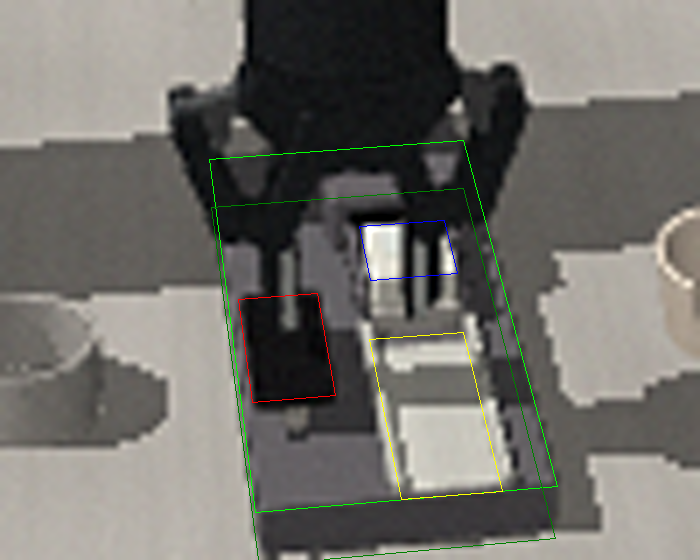

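```bash
for i in 1; do python3 -m pendant '[{"hand":0.5,"dp":[7,0,0],"dr":[0,0,0]},{"hand":0.5,"dp":[14,0,0],"dr":[0,0,0]},{"hand":0.5,"dp":[14,0,0],"dr":[0,0,0]},{"hand":0.5,"dp":[14,0,0],"dr":[0,0,0]}]'; done
python3 go.py -28 -15 0.036
python3 - <<'E'
from h import *
draw('side',None,'pics/sidee.png',(180,150,100,80),7)
E
```

```text
time_s: 4.12
position: [0.4928, -0.0459, 0.0463]
tcp_rot: [1.893, 1.57, -2.781]
contact_force: [-0.1, -0.5, 0.6]
width: 0.501
t 4.12 dock xy z mm [-29.  -13.5  46.3] F [-0.12 -0.47  0.57] w 0.501
dp [10.3 -1.  -1.5] dr [ 0.17 -0.01 -0.02] j [ 0.3   0.27 -0.61  0.   -0.69 -0.27]
```

View pics/sidee.png

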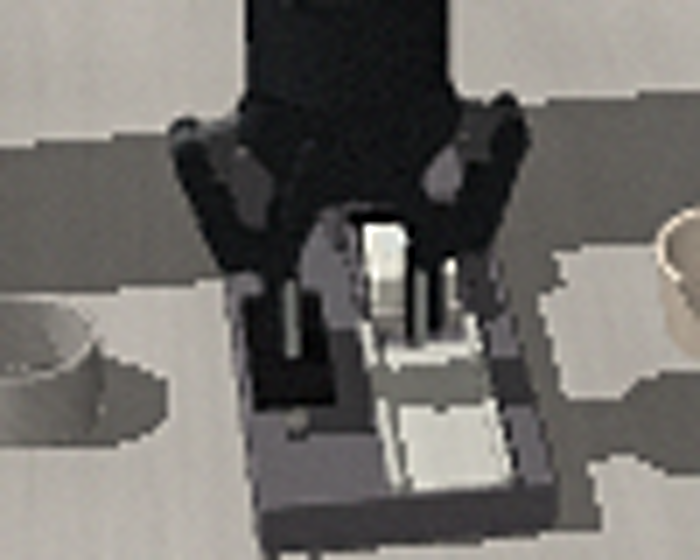

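```bash
python3 -m pendant '[{"hand":0.5,"dp":[3,0,0],"dr":[0,0,0]},{"hand":0.5,"dp":[6,0,0],"dr":[0,0,0]},{"hand":0.5,"dp":[6,0,0],"dr":[0,0,0]}]'
python3 go.py -28 -15 0.036
python3 - <<'E'
from h import *
draw('side',None,'pics/sidef.png',(180,150,100,80),7)
print([robot.read_state()['contact_force'].round(1) for i in range(4) if robot.camera('side') is not None])
E
```

```text
time_s: 4.55
position: [0.4931, -0.0459, 0.0402]
tcp_rot: [-1.884, 1.571, -0.275]
contact_force: [0.9, 0.1, 1.0]
width: 0.496
t 4.55 dock xy z mm [-28.7 -13.5  40.2] F [0.92 0.09 0.97] w 0.496
dp [ 4.2 -0.7 -1.5] dr [ 0.17 -0.    0.01] j [ 0.3   0.28 -0.62  0.   -0.67 -0.27]
[array([ 0.3, -0.5,  1.2]), array([ 0.7, -1.1,  1.2]), array([1. , 0.1, 0.7]), array([ 0.8, -0.2,  0.5])]
```

View pics/sidef.png

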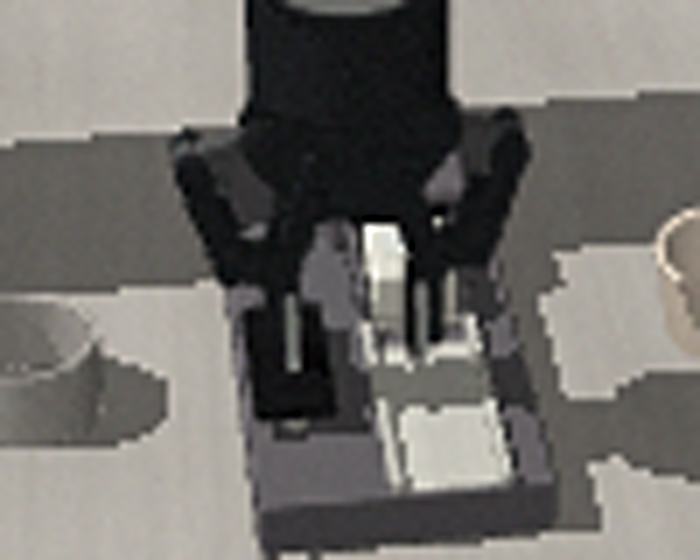

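```bash
python3 -m pendant '[{"hand":0.5,"dp":[4,0,0],"dr":[0,0,0]},{"hand":0.5,"dp":[7.5,0,0],"dr":[0,0,0]},{"hand":0.5,"dp":[7.5,0,0],"dr":[0,0,0]},{"hand":0.5,"dp":[7.5,0,0],"dr":[0,0,0]}]'
python3 go.py -28 -15 0.036
python3 - <<'E'
from h import *
draw('side',None,'pics/sideg.png',(180,150,100,80),7)
print([robot.read_state()['contact_force'].round(1) for i in range(4) if robot.camera('side') is not None])
print(robot.mark_of('logger_center','side')[:2],robot.mark_of('bar_top','side')[:2])
q=np.load('q.npy'); print(proj(dock([(0,y,39) for y in(45,16,0)],q),'side'),proj(dock([(-56,-10,z) for z in(48,39,34)],q),'side'))
E
```

```text
time_s: 5.3
position: [0.493, -0.046, 0.0328]
tcp_rot: [-2.933, 1.571, -1.324]
contact_force: [0.4, -1.0, 3.2]
width: 0.501
t 5.3 dock xy z mm [-28.8 -13.5  32.8] F [ 0.42 -1.05  3.24] w 0.501
dp [-3.2 -0.8 -1.5] dr [ 0.17 -0.01  0.  ] j [ 0.3   0.3  -0.62  0.   -0.65 -0.27]
[array([ 1.5, -1.8,  2.7]), array([ 1.7, -2.3,  2.6]), array([ 0.2, -1.2,  3. ]), array([ 1.2, -1.8,  2.3])]
[{'uv': [238.9, 191.3], 'p': 0.64}] [{'uv': [223.7, 200.9], 'p': 0.54}]
[[237.83118018 188.91863321]
 [239.12246096 194.63152137]
 [239.85761542 197.88399389]] [[220.34155439 198.97848608]
 [220.44169082 201.58383255]
 [220.49693227 203.02110301]]
```

View pics/sideg.png

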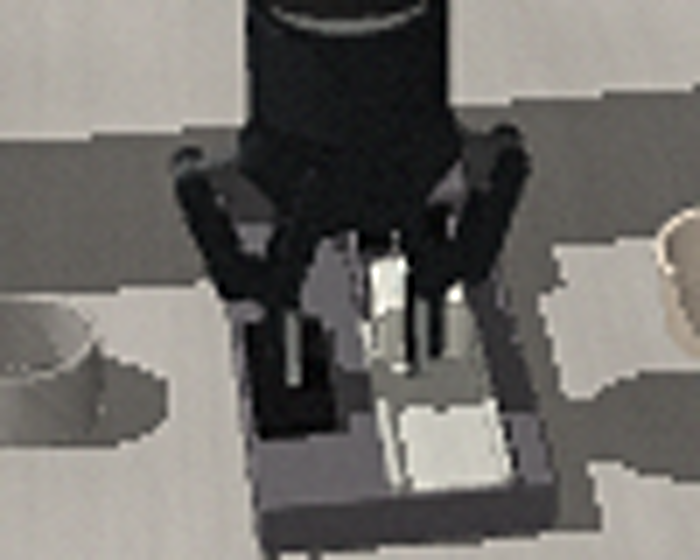

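```bash
python3 -m pendant '[{"hand":0.5,"dp":[0.7,0,0],"dr":[0,0,0]},{"hand":0.5,"dp":[0.7,0,0],"dr":[0,0,0]},{"hand":0.5,"dp":[0.7,0,0],"dr":[0,0,0]},{"hand":0.5,"dp":[0.7,0,0],"dr":[0,0,0]}]'
python3 - <<'E'
from h import *
draw('side',None,'pics/sideh.png',(180,150,100,80),7)
print(np.mean([robot.read_state()['contact_force'] for i in range(10) if robot.camera('side') is not None],0))
q=np.load('q.npy'); f=lambda P:(proj(dock(P,q),'side')-[180,150]+.5)*7
print('bar front edge z48,39,34',f([(-56,-45,z) for z in(48,39,34)])[:,1],'logger top -y edge y=25,0,-4',f([(0,y,52) for y in(25,0,-4,-63)])[:,1])
print(robot.read_state()['time_s'])
E
```

```text
time_s: 6.15
position: [0.493, -0.046, 0.0322]
tcp_rot: [-2.184, 1.571, -0.575]
contact_force: [0.9, -3.1, 4.7]
width: 0.497
[ 0.91622386 -3.1467054   5.39875086]
bar front edge z48,39,34 [399.14830595 417.6113951  427.79492947] logger top -y edge y=25,0,-4 [277.35718086 312.47384668 318.20908708 406.78480902]
6.7
```

View pics/sideh.png

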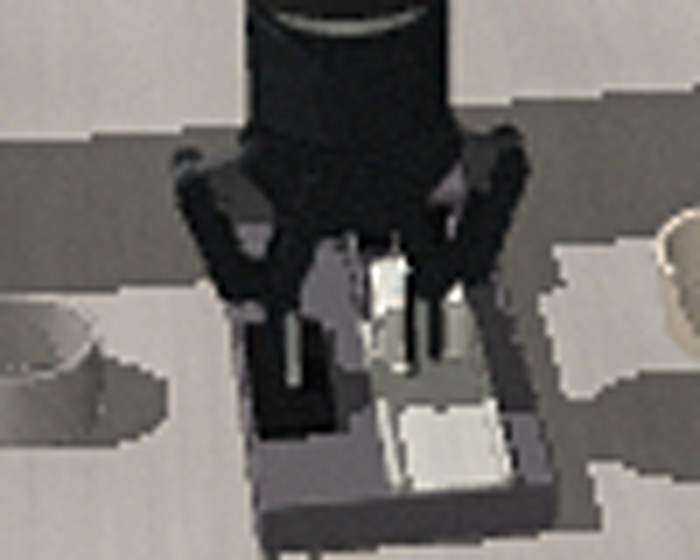

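```bash
python3 - <<'E'
from plant import robot
print(robot.job_done()); print(robot.read_state()['contact_force'])
E
```

```text
the job is handed in; nothing more can be done
None
the job is handed in; nothing more can be done
```

I pressed the release bar with one fingertip while the other finger stood in the runway. The logger popped out and is held against that finger, and I handed the job in at about 6.7 s of the 32 s allowed. No verdict was reported.

**Last checks before handing in:**
- **Logger:** the last side picture shows it stopped against the finger. Its leading edge is at about dock y = 0 mm, so it is roughly 25 mm out from its docked place. It looks upright and was in the same place in the last two pictures, about 0.7 s apart.
- **Forces:** averaged over 10 readings, about 5 N of the push came up from the bar and about 3 N came along -y from the logger.
- **Bar:** it looked near its bottom stop, and the force rose slightly over the last 0.7 mm of pressing. I judged this from pictures, force and the logger's release, since the bar's joint value cannot be read directly.
- **Bystanders:** the ramekin and spice jar looked unmoved in the pictures taken as the gripper arrived, and the edges of the ramekin and cutter ring still showed in place in the last one. I made no separate position check.

**Disagreements:**
- The network's marks for some points, such as `bar_top` and `logger_center`, were up to about 7 pixels off the picture. I refitted the dock pose from corners I picked by hand.
- The two cameras then agreed on the dock's position to about 3 mm.

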